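Find the hidden catch of the jar-ring drawer

TASK

The low plywood drawer unit is child-proofed: one of the seven look-alike pads along its front edge is not solid but hides the catch. Feel along the row gently, without pressing hard, until a pad gives way under the finger, push that one down to the bottom so that the drawer springs ajar, then draw the drawer out all the way and let go. Leave the jars and the other things around it standing where they are.

Things in the scene. Friction and masses are not known exactly. Their poses are not given: they have to be found in the camera images.
- cabinet: low plywood drawer unit, 220 deep x 350 wide x 100 mm tall, fixed to the table, drawer front and pads on its -x side. Origin: centre of its underside; x points to its rear (the drawer opens along -x), y along its width, z up. The seven pads stand in a row at x = -85 mm, centres from y = -138 to +138 mm at 46 mm spacing, tops 120 mm above the table
- row_right (a point): centre of the top of the pad at the -y end of the row. Six pads are rigid. One is a sprung flap: it sinks 7 mm under 1 to 2.5 N, then meets the catch, which yields over the last 6.5 mm at 4 to 8 N; the drawer is freed near the end of the 13.5 mm travel (after about 12.5 mm)
- row_left (a point): centre of the top of the pad at the +y end of the row. A finger (narrower than 45 mm along the row) sinks in only when wholly over the sprung pad, since its neighbours stay up; across the row the pads are free on both sides, and nothing else stands within 60 mm of the row's centre line above the unit's top
- drawer (a joint): how far the drawer is out, m: 0 shut, 0.13 fully out at its stop. Locked while shut. When the catch is pressed it springs out by itself to about 0.07 and stops there; from there it can be drawn with under 5 N and stays where it is left
- drawer_edge (a point): middle of the top edge of the drawer front, moving with it: a plain board without handle, 12 mm thick (x), 346 mm wide, 94 mm tall, top 100 mm above the table. Once sprung out, 60 to 80 mm is free between board and unit; the drawer is open above, its floor 82 mm below this edge, and empty for 80 mm behind the board, which can be pinched across its thickness from above
- pad_a: one of seven look-alike wooden pads, 30 (x) x 45 (y) x 20 mm tall, in a row along the unit's front edge. Which one stands where is drawn anew each time; the letter says nothing of where the catch is. Origin: centre of its footing on the unit's top, 20 mm below the pad's top; it does not move when the pad sinks. Over 50 N, jolts included, damages a pad
- pad_b: one of seven look-alike wooden pads, 30 (x) x 45 (y) x 20 mm tall, in a row along the unit's front edge. Which one stands where is drawn anew each time; the letter says nothing of where the catch is. Origin: centre of its footing on the unit's top, 20 mm below the pad's top; it does not move when the pad sinks. Over 50 N, jolts included, damages a pad
- pad_c: one of seven look-alike wooden pads, 30 (x) x 45 (y) x 20 mm tall, in a row along the unit's front edge. Which one stands where is drawn anew each time; the letter says nothing of where the catch is. Origin: centre of its footing on the unit's top, 20 mm below the pad's top; it does not move when the pad sinks. Over 50 N, jolts included, damages a pad
- pad_d: one of seven look-alike wooden pads, 30 (x) x 45 (y) x 20 mm tall, in a row along the unit's front edge. Which one stands where is drawn anew each time; the letter says nothing of where the catch is. Origin: centre of its footing on the unit's top, 20 mm below the pad's top; it does not move when the pad sinks. Over 50 N, jolts included, damages a pad
- pad_e: one of seven look-alike wooden pads, 30 (x) x 45 (y) x 20 mm tall, in a row along the unit's front edge. Which one stands where is drawn anew each time; the letter says nothing of where the catch is. Origin: centre of its footing on the unit's top, 20 mm below the pad's top; it does not move when the pad sinks. Over 50 N, jolts included, damages a pad
- pad_f: one of seven look-alike wooden pads, 30 (x) x 45 (y) x 20 mm tall, in a row along the unit's front edge. Which one stands where is drawn anew each time; the letter says nothing of where the catch is. Origin: centre of its footing on the unit's top, 20 mm below the pad's top; it does not move when the pad sinks. Over 50 N, jolts included, damages a pad
- pad_g: one of seven look-alike wooden pads, 30 (x) x 45 (y) x 20 mm tall, in a row along the unit's front edge. Which one stands where is drawn anew each time; the letter says nothing of where the catch is. Origin: centre of its footing on the unit's top, 20 mm below the pad's top; it does not move when the pad sinks. Over 50 N, jolts included, damages a pad
- jar_a: closed glass jar with steel lid, 76 mm diameter, 120 mm tall, standing on the top of the unit behind the pads; origin under its centre. Not to be moved
- jar_b: closed glass jar with brass lid, 64 mm diameter, 100 mm tall, on the top of the unit behind the pads; origin under its centre. Not to be moved
- jar_ring: brass jar ring, 72 mm outside, 14 mm tall, lying on the top of the unit between the jars; origin under its centre. Not to be moved
- big_jar: large closed glass jar, 120 mm diameter, 220 mm tall, on the table left of the unit; origin under its centre. Not to be moved
- jar_c: green glass jar, 90 mm diameter, 150 mm tall, on the table left of the unit; origin under its centre. Not to be moved
- carton: blue carton, 110 x 150 x 100 mm tall, on the table right of the unit; origin under its centre. Not to be moved
- spanner: steel spanner lying on the table to the right, in front of the carton, about 180 mm long. Not to be moved
- pipe_union: brass pipe fitting, 48 mm diameter, 70 mm tall, standing on the table to the right, near the robot; origin under its centre. Not to be moved

How it is judged:
On the way:
1. the catch is pressed and the drawer has sprung ajar (value of joint drawer between 0.045 and 0.095 m), for 0.2 s.
At the end, for the whole second after the job is handed in: The drawer is drawn out all the way (at least 115 of its 130 mm), at rest and let go; the bystanders stand where they were (value of joint drawer above 0.115 m and velocity of joint drawer between -0.01 and 0.01 m/s); the robot touches nothing.
It fails at once if the fingers press a pad harder than 50 N (contact force between any of pad_a, pad_b, pad_c, pad_d, pad_e, pad_f, pad_g and the fingers above 50 N).
It fails at once if a bystander is moved more than 25 mm or tipped (distance of any of jar_a, jar_b, jar_ring, big_jar, jar_c, carton, spanner, pipe_union from where it was at the start of the episode above 0.025 m or angle between any of jar_a, jar_b, jar_ring, big_jar, jar_c, carton, pipe_union's own z axis and vertical above 0.4 rad).
It also fails if it takes over 72 s, if anything falls off the work surface, if the arm or the gripper's body presses on something with over 40 N, if the wrist force passes 120 N, or if a joint passes its speed limit or range.

ROBOT

A 6-joint arm with a two-finger parallel gripper is mounted at the origin on the work surface. World frame = base frame: x ahead of the robot, y to its left, z up, the work surface at z = 0. Lengths are in m, angles in rad, forces in N, time in s.
With the tool pointing down it reaches from about 0.325 to 1 m from the base axis. Payload 5.1 kg.
Tool frame: the origin (TCP) lies at the very end of the fingers, on their centre line; the grasp point (between the pads) lies 19 mm behind it; z points along the fingers, y is the line along which they close (so a half turn about z gives the same grasp; the last joint's range is limited). The gripper opens to 85 mm and grips with 20 to 120 N. Pads are 22 mm wide; open, the fingers measure 114 mm over their backs; the gripper's body (76 mm by 85 mm) begins 54 mm behind the grasp point. The pads swing forward as they close: fully open they stand 13 mm farther back than shut.
Start: joints at [1.103, 0.124, 1.65, -0, 1.367, -0.083], TCP at [0.244, 0.602, 0.193] pointing down, gripper open.
Joint ranges: [-2.61, 2.61], [-1.02, 2.33], [0.03, 2.71], [-1.35, 4.49], [0.32, 2.68], [-2.91, 2.91]. Speed limits (rad/s): [2.57, 2.57, 3.14, 3.14, 3.14, 3.14].

INTERFACE

Orientations are given as [roll, pitch, yaw] about the fixed x, y, z axes, in that order (R = Rz(yaw) Ry(pitch) Rx(roll)).
In Python, from bench import monitor, optics, order gives the robot as it stands.
- The arm moves only by the tool carry_out, never from a script. Its argument "commands" is a list of rows, each an object of numbers: "gripper": the closure in counts, from 0 (fully open) to 255 (shut); "x", "y", "z": the shift along the tool's x, y, z in cm; "spin": the turn about the tool's z in degrees. A call has 1 to 20 rows; each row shifts and turns the commanded pose from where the row before left it, along the tool's axes as they then stand; what a row does not reach is not made up. A row lasts 1/10 s, in which the tool goes at most 50 mm and 8.59 degrees, less where a joint would pass 70% of its speed; a pose out of reach is approached as far as the arm can. A call is refused whole if a number of a shift passes 5 or a number of a turn 8.59, either way. A call with a gripper value outside its range is refused whole. The fingers move at their own pace and stop on an object; the grip force is fixed at half the most. Time passes only in rows, so rows that do not move let the fingers close. It gives the time, the measured TCP pose, the force, the opening and the grip force at its end, in the units of the state.
- monitor.read_state(): the state, without advancing time (a new reading comes with each control period).
- optics.camera(name): name is "side" or "top"; returns a dict with "img" (384x512x3 uint8, red, green, blue), "vertical_fov" (degrees; the focal length in pixels is half the picture's height over the tangent of half this angle, whatever the lens; pixels are square), "cx", "cy" (the principal point, pixels), "rvec" (rotation vector, rad) and "tvec" (3), from world to camera coordinates, as OpenCV has them. Camera axes: x right, y down, z forward; pixel columns grow to the right and rows downward; lengths in m; the calibration is good to about 2 mm. A picture is of the moment at which its call begins. There is no depth.
- order.sign_off(): hands the job in; it is judged then, once.
The state is a dict: "t": time; "joints": joint angles; "qvel": joint speeds; "joint_torque": joint torques, N m; "eef_pos": TCP position; "ee_rot": TCP orientation; "contact_force": force on the tool from outside, world axes, zero at the start; "moment": the same for the moment, N m; "width": finger opening in m; "grasp_force": force on a finger pad.
Only numpy, scipy, OpenCV 4.12 (cv2) and the standard library are available. Lean on these libraries where they do the work, as an engineer would, in place of code of your own. Each camera call takes 0.05 s, during which the arm holds its last target. There are 200 camera calls.

## Working session

There is one attempt and no reset: what is moved stays moved. The work goes in short steps, Python scripts to look and compute and a tool call to move; the robot and the scene stay as the last step left them, time stands still between calls to the robot, and variables do not carry over. Pictures are saved under pics/ and viewed, at most 10 in all, crops included, and the job is handed in when it is done.

Besides the shell and the picture viewer there is one more tool, called after "Emit:" as name([rows], argument=value, ...), one row to a line, values as JSON. carry_out: Moves the arm, as the interface text tells. Its arguments: {"type":"object","properties":{"commands":{"type":"array","items":{"type":"object","properties":{"gripper":{"type":"number"},"x":{"type":"number"},"y":{"type":"number"},"z":{"type":"number"},"spin":{"type":"number"}}}}},"required":["commands"]}

```bash
mkdir -p pics
python3 - <<'E'
from bench import monitor, optics
import cv2
for n in("top","side"):
    c=optics.camera(n); cv2.imwrite(f"pics/{n}0.png",c["img"][:,:,::-1])
    print(n,{k:v for k,v in c.items() if k!="img"})
print(monitor.read_state())
E
```

```text
top {'vertical_fov': 46.91073078659248, 'cx': 259.4838993823231, 'cy': 186.4053047423418, 'rvec': array([ 2.13049051, -2.07185477,  0.23888157]), 'tvec': array([-0.0238882 ,  0.57362488,  1.13269726])}
side {'vertical_fov': 48.4959059227558, 'cx': 255.00447375329495, 'cy': 197.5399187161815, 'rvec': array([ 2.32591348, -0.33119405,  0.1626216 ]), 'tvec': array([-0.53982003,  0.17061699,  1.16872389])}
{'t': 0.1, 'joints': array([ 1.10340799e+00,  1.24465214e-01,  1.65153875e+00,  4.53945052e-06,
        1.36752384e+00, -8.25969977e-02]), 'qvel': array([-0.00041619, -0.00178541, -0.00506859, -0.00260303,  0.0019224 ,
       -0.00040666]), 'joint_torque': array([ 1.27302555e-04, -4.24931216e+01, -3.66651857e+01, -9.61513024e-05,
        3.89913694e-03,  2.58669012e-06]), 'eef_pos': array([0.24372569, 0.60189381, 0.19165886]), 'ee_rot': array([-3.13966447e+00, -1.64084902e-04,  2.75680024e+00]), 'contact_force': array([-0.44634022,  0.16111013, -0.45704452]), 'moment': array([ 0.01931248, -0.05358494,  0.03618589]), 'grasp_force': 0.0, 'width': 0.08550667883848537}
```

View pics/top0.png

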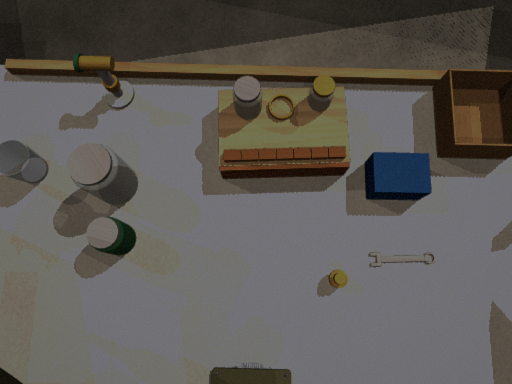

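View pics/side0.png

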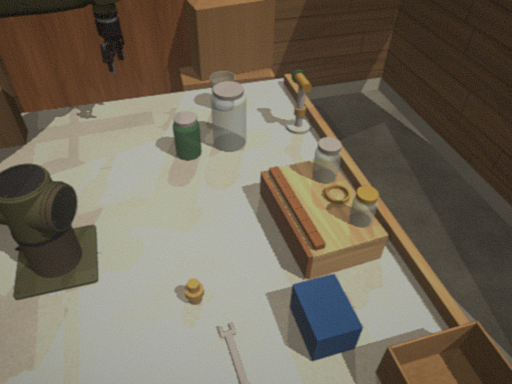

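Top view: the unit spans about (219–349, 87–177), with the pad row running from (224,155) to (345,152). I'll enlarge the row.

Run:
```python
import cv2
a=cv2.imread("pics/top0.png")[125:185,205:365]; b=cv2.imread("pics/side0.png")[155:280,250:390]
cv2.imwrite("pics/topc.png",cv2.resize(a,None,fx=5,fy=5,interpolation=cv2.INTER_CUBIC))
```

```text
(no output)
```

View pics/topc.png

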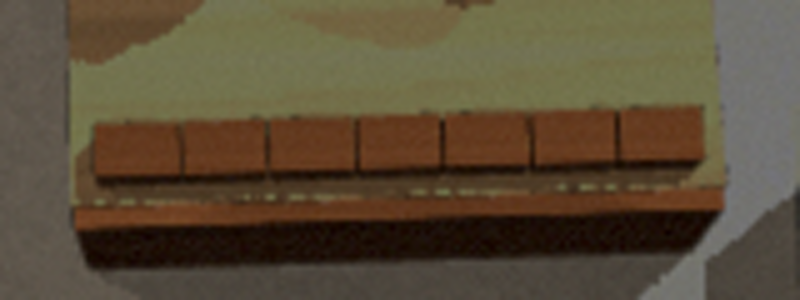

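The crop shows the row's top face from (94,123–177) to (703,107–162). The end pad centres are at about (139,150) and (661,134), and the seams are vertical.

```bash
cat > h.py <<'E'
import numpy as np, cv2
from bench import monitor, optics
def ray(c,u,v,z):
    R=cv2.Rodrigues(np.array(c["rvec"]))[0]; f=192/np.tan(np.radians(c["vertical_fov"]/2))
    d=R.T@[(u-c["cx"])/f,(v-c["cy"])/f,1]; o=-R.T@c["tvec"]
    return o+d*(z-o[2])/d[2]
def proj(c,P):
    R=cv2.Rodrigues(np.array(c["rvec"]))[0]; f=192/np.tan(np.radians(c["vertical_fov"]/2))
    q=R@P+c["tvec"]; return q[:2]/q[2]*f+[c["cx"],c["cy"]]
E
python3 - <<'E'
from h import *
c=optics.camera("top"); s=optics.camera("side")
g=lambda x,y,z:ray(c,x/5+204.6,y/5+124.6,z)
L=g(139,150,.12);R=g(661,134,.12)
print(L,R,np.linalg.norm(L-R)); d=(L-R)/np.linalg.norm(L-R); print("yaw",np.arctan2(-d[0],d[1]))
a,b=g(94,150,.12),g(703,134,.12);print(np.linalg.norm(a-b))
for p in((77,230),(723,208),(77,207),(723,187)):print("board",g(*p,.1))
print("side L,R",proj(s,L),proj(s,R), "base",ray(c,250,375,0))
st=monitor.read_state();print(cv2.Rodrigues)
from scipy.spatial.transform import Rotation as T
print(T.from_euler("xyz",st["ee_rot"]).as_matrix())
E
```

```text
[0.64504559 0.06532223 0.12      ] [ 0.66163414 -0.20869963  0.12      ] 0.27452350701770856
yaw 0.06046353251062887
0.3202113863601476
board [0.60604826 0.09769827 0.1       ]
board [ 0.62785903 -0.24470038  0.1       ]
board [0.61867037 0.09829965 0.1       ]
board [ 0.63946649 -0.24490897  0.1       ]
side L,R [275.68282963 170.48050045] [316.18748271 237.05675272] base [0.0848658  0.00313735 0.        ]
<built-in function Rodrigues>
[[-9.26874808e-01  3.75370078e-01 -6.28345023e-04]
 [ 3.75370585e-01  9.26873991e-01 -1.23615770e-03]
 [ 1.18380048e-04 -1.38162567e-03 -9.99999039e-01]]
```

Emit:
carry_out([
  {"z": -4, "gripper": 255},
  {"z": -4},
  {"z": -3, "spin": 8},
  {"spin": 8},
  {"spin": 8},
  {"spin": 8},
  {"spin": 8},
  {"spin": 8},
  {"spin": 8},
  {"spin": 8},
  {"spin": 0.5},
  {},
])

```text
invalid input at $.commands[0]: expected keys gripper, x, y, z, spin
```

Emit:
carry_out([
  {"x": 0, "y": 0, "z": -4, "spin": 0, "gripper": 255},
  {"x": 0, "y": 0, "z": -4, "spin": 0, "gripper": 255},
  {"x": 0, "y": 0, "z": -3, "spin": 8, "gripper": 255},
  {"x": 0, "y": 0, "z": 0, "spin": 8, "gripper": 255},
  {"x": 0, "y": 0, "z": 0, "spin": 8, "gripper": 255},
  {"x": 0, "y": 0, "z": 0, "spin": 8, "gripper": 255},
  {"x": 0, "y": 0, "z": 0, "spin": 8, "gripper": 255},
  {"x": 0, "y": 0, "z": 0, "spin": 8, "gripper": 255},
  {"x": 0, "y": 0, "z": 0, "spin": 8, "gripper": 255},
  {"x": 0, "y": 0, "z": 0, "spin": 8, "gripper": 255},
  {"x": 0, "y": 0, "z": 0, "spin": 0.5, "gripper": 255},
  {"x": 0, "y": 0, "z": 0, "spin": 0, "gripper": 255},
])

```text
t: 1.4
eef_pos: [0.244, 0.6024, 0.3026]
ee_rot: [-3.141, 0.0, 1.634]
contact_force: [0.0, -0.3, -0.1]
width: -0.0001
grasp_force: 0.0
```

Emit:
carry_out([
  {"x": -3.5, "y": 2.3, "z": 0, "spin": 0, "gripper": 255},
  {"x": -3.5, "y": 2.3, "z": 0, "spin": 0, "gripper": 255},
  {"x": -3.5, "y": 2.3, "z": 0, "spin": 0, "gripper": 255},
  {"x": -3.5, "y": 2.3, "z": 0, "spin": 0, "gripper": 255},
  {"x": -3.5, "y": 2.3, "z": 0, "spin": 0, "gripper": 255},
  {"x": -3.5, "y": 2.3, "z": 0, "spin": 0, "gripper": 255},
  {"x": -3.5, "y": 2.3, "z": 0, "spin": 0, "gripper": 255},
  {"x": -3.5, "y": 2.3, "z": 0, "spin": 0, "gripper": 255},
  {"x": -3.5, "y": 2.3, "z": 0, "spin": 0, "gripper": 255},
  {"x": -3.5, "y": 2.3, "z": 0, "spin": 0, "gripper": 255},
  {"x": -3.5, "y": 2.3, "z": 0, "spin": 0, "gripper": 255},
  {"x": -3.5, "y": 2.3, "z": 0, "spin": 0, "gripper": 255},
  {"x": -3.5, "y": 2.3, "z": 0, "spin": 0, "gripper": 255},
  {"x": -3.5, "y": 2.3, "z": 0, "spin": 0, "gripper": 255},
  {"x": -3.5, "y": 2.3, "z": 0, "spin": 0, "gripper": 255},
  {"x": -3.5, "y": 2.3, "z": 0, "spin": 0, "gripper": 255},
  {"x": 0, "y": 0, "z": 0, "spin": 0, "gripper": 255},
])

```text
t: 3.1
eef_pos: [0.6469, 0.0615, 0.3017]
ee_rot: [-3.141, 0.001, 1.628]
contact_force: [-0.5, -0.9, -1.4]
width: 0.0001
grasp_force: 0.0
```

Emit:
carry_out([
  {"x": 0.4, "y": 0, "z": 4, "spin": 0, "gripper": 255},
  {"x": 0, "y": 0, "z": 4, "spin": 0, "gripper": 255},
  {"x": 0, "y": 0, "z": 4, "spin": 0, "gripper": 255},
  {"x": 0, "y": 0, "z": 3, "spin": 0, "gripper": 255},
  {"x": 0, "y": 0, "z": 2, "spin": 0, "gripper": 255},
  {"x": 0, "y": 0, "z": 0, "spin": 0, "gripper": 255},
  {"x": 0, "y": 0, "z": 0, "spin": 0, "gripper": 255},
])

```text
t: 3.8
eef_pos: [0.6447, 0.07, 0.1332]
ee_rot: [-3.141, -0.0, 1.632]
contact_force: [0.6, 0.9, 0.1]
width: 0.0001
grasp_force: 0.0
```

Run:
```python
from h import *
c=optics.camera("side"); cv2.imwrite("pics/s1.png",cv2.resize(c["img"][60:310,150:450,::-1],None,fx=2.4,fy=2.4))
print(proj(c,np.array([.645,.066,.12])))
```

```text
[275.59571156 170.33995837]
```

View pics/s1.png

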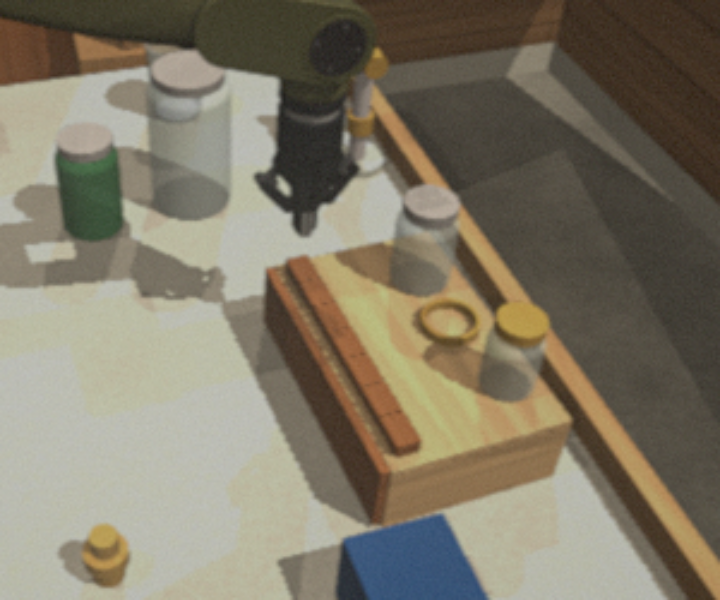

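The side view shows the fingertip at full-frame (277,157), but the TCP at z=0.133 should project a few pixels above (276,170). I'll check this against the top view.

Run:
```python
from h import *
c=optics.camera("top");s=optics.camera("side"); st=monitor.read_state();p=st["eef_pos"];print(p)
for q in (p,p+[0,0,.03],p+[0.03,0,0],p+[0,.03,0]): print(proj(s,q),proj(c,q))
a=cv2.resize(c["img"][90:250,160:380,::-1],None,fx=3.5,fy=3.5)
b=cv2.resize(s["img"][100:220,220:340,::-1],None,fx=4,fy=4)
h=max(a.shape[0],b.shape[0]); 
cv2.imwrite("pics/t1.png",a); cv2.imwrite("pics/s2.png",b)
```

```text
[0.64621263 0.06984096 0.13543623]
[275.83377238 165.48595609] [230.33694243 152.36451586]
[276.35871079 157.56564727] [229.60877206 148.80339513]
[285.39111837 163.75242574] [230.82478003 141.34716456]
[272.64902463 159.2890397 ] [218.76211474 152.0487697 ]
```

View pics/t1.png

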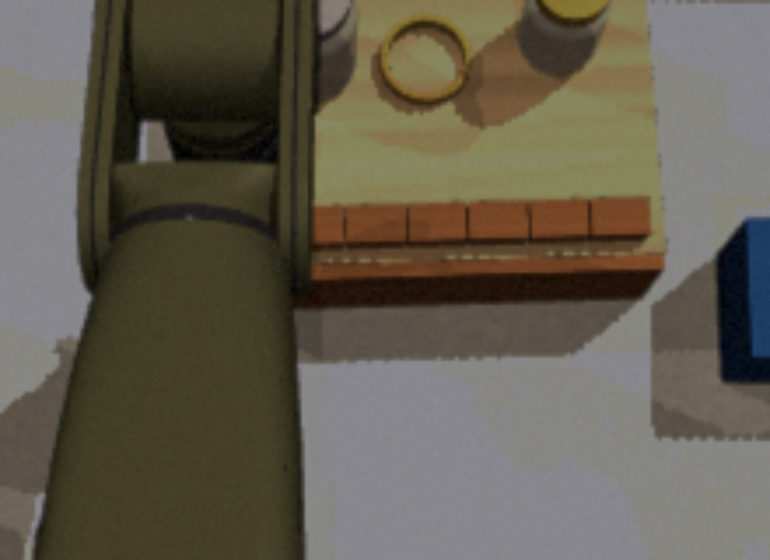

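View pics/s2.png

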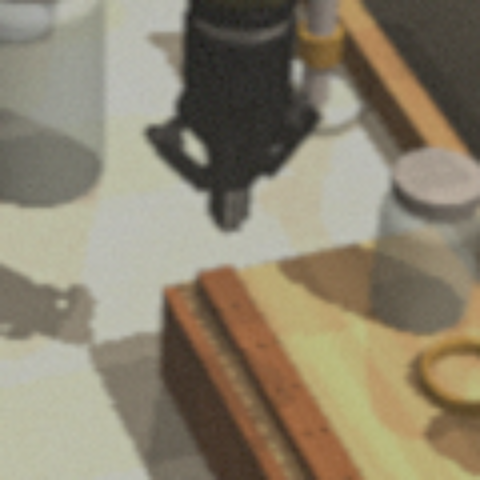

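Run:
```python
from h import *
s=optics.camera("side"); st=monitor.read_state();print(st["eef_pos"],st["contact_force"],st["joints"])
print("base",proj(s,np.zeros(3)))
for z in (.193,.206): print("start",proj(s,np.array([.244,.602,z])), proj(s,np.array([.244+.375*.045,.602+.927*.045,z])),proj(s,np.array([.244-.375*.045,.602-.927*.045,z])))
a=cv2.imread("pics/side0.png")[0:90,70:150]
b=s["img"][100:190,230:330,::-1]
cv2.imwrite("pics/m.png",np.hstack([cv2.resize(a,None,fx=4,fy=4),cv2.resize(b,None,fx=4,fy=4)]))
```

```text
[0.64609635 0.06981019 0.13524073] [-0.74356248  0.54089663  0.64087877] [ 2.50515629e-02  1.61693228e-01  1.70695915e+00  1.41834704e-05
  1.26927818e+00 -3.57721057e-02]
base [ 58.11767106 259.76849919]
start [119.83560277  78.48592323] [123.85597392  72.28393503] [115.63899848  84.95977584]
start [119.07404873  75.09540713] [123.13450001  68.92802033] [114.83449828  81.53482621]
```

View pics/m.png

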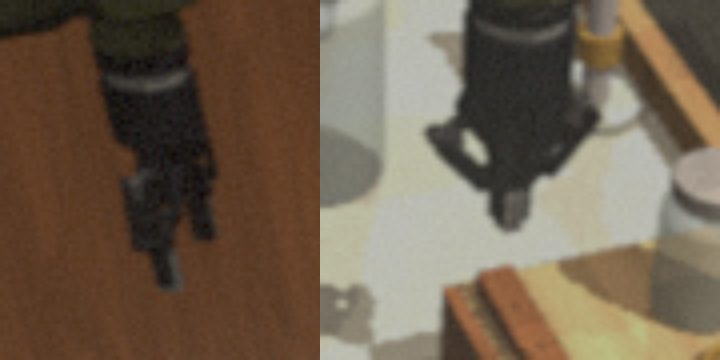

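Emit:
carry_out([
  {"x": -0.4, "y": 0, "z": 0.3, "spin": 0, "gripper": 255},
  {"x": 0, "y": 0, "z": 0.3, "spin": 0, "gripper": 255},
  {"x": 0, "y": 0, "z": 0.3, "spin": 0, "gripper": 255},
  {"x": 0, "y": 0, "z": 0, "spin": 0, "gripper": 255},
  {"x": 0, "y": 0, "z": 0, "spin": 0, "gripper": 255},
])

```text
t: 4.5
eef_pos: [0.6449, 0.0656, 0.1235]
ee_rot: [-3.141, -0.0, 1.631]
contact_force: [0.2, 0.0, 0.8]
width: -0.0
grasp_force: 0.0
```

Emit:
carry_out([
  {"x": 0, "y": 0, "z": 0.1, "spin": 0, "gripper": 255},
  {"x": 0, "y": 0, "z": 0.1, "spin": 0, "gripper": 255},
  {"x": 0, "y": 0, "z": 0.1, "spin": 0, "gripper": 255},
  {"x": 0, "y": 0, "z": 0.1, "spin": 0, "gripper": 255},
  {"x": 0, "y": 0, "z": 0.1, "spin": 0, "gripper": 255},
  {"x": 0, "y": 0, "z": 0, "spin": 0, "gripper": 255},
])

```text
t: 5.1
eef_pos: [0.6449, 0.0656, 0.1186]
ee_rot: [-3.141, 0.0, 1.631]
contact_force: [0.3, -1.2, 0.7]
width: 0.0002
grasp_force: 0.0
```

Emit:
carry_out([
  {"x": 0, "y": 0, "z": 0.1, "spin": 0, "gripper": 255},
  {"x": 0, "y": 0, "z": 0.1, "spin": 0, "gripper": 255},
  {"x": 0, "y": 0, "z": 0.1, "spin": 0, "gripper": 255},
  {"x": 0, "y": 0, "z": 0.1, "spin": 0, "gripper": 255},
  {"x": 0, "y": 0, "z": 0, "spin": 0, "gripper": 255},
])

```text
t: 5.6
eef_pos: [0.6449, 0.0656, 0.1145]
ee_rot: [-3.141, -0.0, 1.631]
contact_force: [0.1, 0.5, -0.7]
width: -0.0001
grasp_force: 0.0
```

Run:
```python
from h import *
s=optics.camera("side"); st=monitor.read_state();print(st["eef_pos"],st["contact_force"])
cv2.imwrite("pics/n.png",cv2.resize(s["img"][100:240,230:340,::-1],None,fx=4,fy=4))
```

```text
[0.64499015 0.06563703 0.11466696] [-0.31571834  0.6814302  -0.09180704]
```

View pics/n.png

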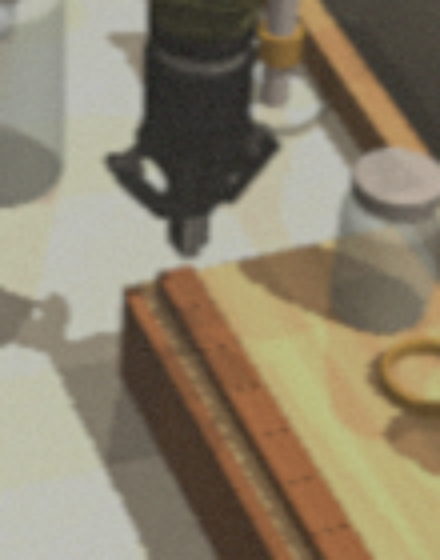

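The tip is at (276.8,163.8), still visibly above the pad. It seems to ride about 28 mm higher than reported, so I'll keep feeling downward.

Emit:
carry_out([
  {"x": 0, "y": 0, "z": 0.1, "spin": 0, "gripper": 255},
  {"x": 0, "y": 0, "z": 0.1, "spin": 0, "gripper": 255},
  {"x": 0, "y": 0, "z": 0.1, "spin": 0, "gripper": 255},
  {"x": 0, "y": 0, "z": 0.1, "spin": 0, "gripper": 255},
  {"x": 0, "y": 0, "z": 0.1, "spin": 0, "gripper": 255},
  {"x": 0, "y": 0, "z": 0.1, "spin": 0, "gripper": 255},
  {"x": 0, "y": 0, "z": 0.1, "spin": 0, "gripper": 255},
  {"x": 0, "y": 0, "z": 0.1, "spin": 0, "gripper": 255},
  {"x": 0, "y": 0, "z": 0.1, "spin": 0, "gripper": 255},
  {"x": 0, "y": 0, "z": 0.1, "spin": 0, "gripper": 255},
  {"x": 0, "y": 0, "z": 0, "spin": 0, "gripper": 255},
])

```text
t: 6.75
eef_pos: [0.6449, 0.0656, 0.1046]
ee_rot: [-3.141, -0.0, 1.631]
contact_force: [-0.1, 0.2, 0.2]
width: 0.0001
grasp_force: 0.0
```

Emit:
carry_out([
  {"x": 0, "y": 0, "z": 0.1, "spin": 0, "gripper": 255},
  {"x": 0, "y": 0, "z": 0.1, "spin": 0, "gripper": 255},
  {"x": 0, "y": 0, "z": 0.1, "spin": 0, "gripper": 255},
  {"x": 0, "y": 0, "z": 0.1, "spin": 0, "gripper": 255},
  {"x": 0, "y": 0, "z": 0.1, "spin": 0, "gripper": 255},
  {"x": 0, "y": 0, "z": 0.1, "spin": 0, "gripper": 255},
  {"x": 0, "y": 0, "z": 0, "spin": 0, "gripper": 255},
])

```text
t: 7.45
eef_pos: [0.6449, 0.0656, 0.0986]
ee_rot: [-3.141, -0.0, 1.631]
contact_force: [-0.2, -0.4, 0.0]
width: -0.0001
grasp_force: 0.0
```

Emit:
carry_out([
  {"x": 0, "y": 0, "z": 0.1, "spin": 0, "gripper": 255},
  {"x": 0, "y": 0, "z": 0.1, "spin": 0, "gripper": 255},
  {"x": 0, "y": 0, "z": 0.1, "spin": 0, "gripper": 255},
  {"x": 0, "y": 0, "z": 0.1, "spin": 0, "gripper": 255},
  {"x": 0, "y": 0, "z": 0, "spin": 0, "gripper": 255},
])

```text
t: 7.95
eef_pos: [0.6449, 0.0656, 0.0946]
ee_rot: [-3.141, -0.0, 1.631]
contact_force: [0.1, -0.3, -0.2]
width: -0.0004
grasp_force: 0.0
```

Emit:
carry_out([
  {"x": 0, "y": 0, "z": 0.1, "spin": 0, "gripper": 255},
  {"x": 0, "y": 0, "z": 0.1, "spin": 0, "gripper": 255},
  {"x": 0, "y": 0, "z": 0.1, "spin": 0, "gripper": 255},
  {"x": 0, "y": 0, "z": 0, "spin": 0, "gripper": 255},
])

```text
t: 8.35
eef_pos: [0.6449, 0.0656, 0.0916]
ee_rot: [-3.141, 0.0, 1.631]
contact_force: [-0.3, -0.1, -1.1]
width: 0.0003
grasp_force: 0.0
```

Emit:
carry_out([
  {"x": 0, "y": 0, "z": 0.1, "spin": 0, "gripper": 255},
  {"x": 0, "y": 0, "z": 0.1, "spin": 0, "gripper": 255},
  {"x": 0, "y": 0, "z": 0, "spin": 0, "gripper": 255},
])

```text
t: 8.65
eef_pos: [0.6449, 0.0656, 0.0896]
ee_rot: [-3.141, -0.0, 1.631]
contact_force: [-0.3, 0.4, 0.6]
width: 0.0
grasp_force: 0.0
```

Run:
```python
from h import *
s=optics.camera("side"); st=monitor.read_state();print(st["eef_pos"],st["contact_force"])
cv2.imwrite("pics/o.png",cv2.resize(s["img"][100:240,230:340,::-1],None,fx=4,fy=4))
```

```text
[0.64497385 0.0656211  0.08965535] [0.41628531 0.38203624 0.25220672]
```

View pics/o.png

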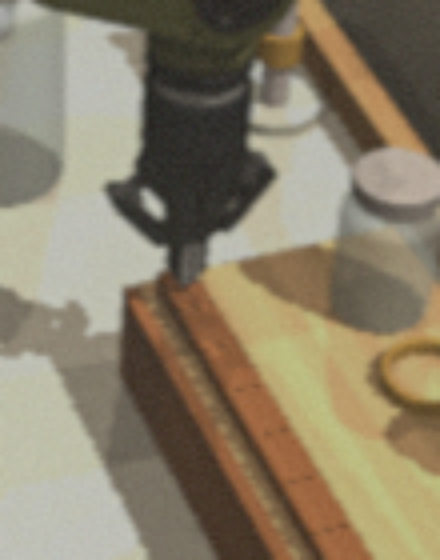

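The tip now covers the left pad at (276.5,170.3), so it is just above that pad's centre.

Emit:
carry_out([
  {"x": 0, "y": 0, "z": 0.05, "spin": 0, "gripper": 255},
  {"x": 0, "y": 0, "z": 0.05, "spin": 0, "gripper": 255},
  {"x": 0, "y": 0, "z": 0, "spin": 0, "gripper": 255},
])

```text
t: 9.0
eef_pos: [0.645, 0.0656, 0.0887]
ee_rot: [-3.141, -0.0, 1.631]
contact_force: [0.0, 0.1, 0.4]
width: -0.0003
grasp_force: 0.0
```

Emit:
carry_out([
  {"x": 0, "y": 0, "z": 0.05, "spin": 0, "gripper": 255},
  {"x": 0, "y": 0, "z": 0.05, "spin": 0, "gripper": 255},
  {"x": 0, "y": 0, "z": 0, "spin": 0, "gripper": 255},
])

```text
t: 9.3
eef_pos: [0.645, 0.0656, 0.0877]
ee_rot: [-3.141, 0.0, 1.631]
contact_force: [-0.8, 0.4, -0.3]
width: 0.0001
grasp_force: 0.0
```

Emit:
carry_out([
  {"x": 0, "y": 0, "z": 0.05, "spin": 0, "gripper": 255},
  {"x": 0, "y": 0, "z": 0.05, "spin": 0, "gripper": 255},
  {"x": 0, "y": 0, "z": 0, "spin": 0, "gripper": 255},
])

```text
t: 9.6
eef_pos: [0.645, 0.0656, 0.0867]
ee_rot: [-3.141, -0.0, 1.631]
contact_force: [-0.1, -0.3, -0.7]
width: 0.0003
grasp_force: 0.0
```

Emit:
carry_out([
  {"x": 0, "y": 0, "z": 0.05, "spin": 0, "gripper": 255},
  {"x": 0, "y": 0, "z": 0.05, "spin": 0, "gripper": 255},
  {"x": 0, "y": 0, "z": 0, "spin": 0, "gripper": 255},
])

```text
t: 9.9
eef_pos: [0.645, 0.0656, 0.0857]
ee_rot: [-3.141, -0.0, 1.631]
contact_force: [0.0, -1.1, -0.4]
width: 0.0
grasp_force: 0.0
```

Emit:
carry_out([
  {"x": 0, "y": 0, "z": 0.05, "spin": 0, "gripper": 255},
  {"x": 0, "y": 0, "z": 0.05, "spin": 0, "gripper": 255},
  {"x": 0, "y": 0, "z": 0.05, "spin": 0, "gripper": 255},
  {"x": 0, "y": 0, "z": 0.05, "spin": 0, "gripper": 255},
  {"x": 0, "y": 0, "z": 0, "spin": 0, "gripper": 255},
])

```text
t: 10.4
eef_pos: [0.645, 0.0656, 0.0837]
ee_rot: [-3.141, 0.0, 1.631]
contact_force: [0.6, 0.3, 0.0]
width: 0.0003
grasp_force: 0.0
```

Emit:
carry_out([
  {"x": 0, "y": 0, "z": 0.05, "spin": 0, "gripper": 255},
  {"x": 0, "y": 0, "z": 0.05, "spin": 0, "gripper": 255},
  {"x": 0, "y": 0, "z": 0.05, "spin": 0, "gripper": 255},
  {"x": 0, "y": 0, "z": 0.05, "spin": 0, "gripper": 255},
  {"x": 0, "y": 0, "z": 0, "spin": 0, "gripper": 255},
])

```text
t: 10.9
eef_pos: [0.645, 0.0656, 0.0817]
ee_rot: [-3.141, 0.0, 1.631]
contact_force: [0.2, 0.4, 0.1]
width: -0.0001
grasp_force: 0.0
```

Run:
```python
from h import *
s=optics.camera("side")["img"].astype(int)
# tip column profile and pad profile, brightness/red along columns 273..281
F=[]
for i in range(6):
    optics.camera("side"); F.append(monitor.read_state()["contact_force"])
print(np.mean(F,0),monitor.read_state()["eef_pos"])
for r in range(158,182): print(r,[tuple(s[r,c]) and f"{s[r,c,0]}/{s[r,c,2]}" for c in range(270,287)])
```

```text
[-0.11843121 -0.06025206 -0.10709342] [0.64509153 0.06563007 0.08184581]
158 ['41/35', '48/43', '52/43', '49/42', '46/42', '49/45', '45/41', '50/45', '55/49', '49/43', '48/40', '52/44', '50/41', '49/43', '44/32', '44/38', '50/42']
159 ['50/45', '42/41', '49/46', '51/45', '57/49', '53/44', '55/48', '52/43', '53/43', '41/38', '51/44', '49/44', '51/41', '63/61', '80/74', '88/81', '88/81']
160 ['51/44', '47/41', '51/39', '49/42', '51/45', '54/47', '45/43', '51/45', '44/39', '46/40', '48/41', '54/48', '76/72', '116/111', '156/146', '161/151', '154/147']
161 ['48/42', '46/41', '53/46', '51/42', '48/42', '54/47', '54/48', '49/43', '53/45', '46/40', '49/43', '71/66', '123/113', '170/161', '188/180', '191/183', '186/179']
162 ['58/50', '55/50', '50/44', '44/41', '47/40', '55/50', '54/49', '55/49', '68/60', '65/58', '56/50', '89/84', '151/142', '187/173', '192/184', '193/183', '193/183']
163 ['112/105', '100/93', '58/52', '45/45', '53/44', '55/50', '75/68', '80/70', '93/82', '94/82', '79/70', '106/99', '161/152', '191/178', '194/182', '189/181', '188/178']
164 ['174/160', '136/123', '78/71', '
[... 2363 characters left out ...]
3/98', '186/110']
178 ['97/60', '98/63', '79/49', '67/45', '74/39', '103/50', '126/59', '129/59', '127/54', '127/56', '124/55', '125/55', '130/65', '121/51', '129/58', '151/82', '173/100']
179 ['111/66', '98/58', '96/59', '76/44', '71/44', '97/49', '116/53', '132/63', '130/59', '130/61', '124/58', '127/59', '127/58', '125/53', '126/55', '133/64', '160/88']
180 ['134/77', '111/66', '99/61', '92/57', '74/51', '80/46', '105/51', '120/52', '132/63', '133/60', '129/58', '126/57', '125/51', '128/60', '125/56', '131/64', '146/74']
181 ['129/71', '107/64', '101/60', '96/56', '77/48', '66/42', '87/46', '114/51', '128/57', '130/56', '129/60', '128/61', '128/58', '135/62', '137/57', '135/56', '140/68']
```

Emit:
carry_out([
  {"x": 0, "y": 0, "z": 0.05, "spin": 0, "gripper": 255},
  {"x": 0, "y": 0, "z": 0.05, "spin": 0, "gripper": 255},
  {"x": 0, "y": 0, "z": 0.05, "spin": 0, "gripper": 255},
  {"x": 0, "y": 0, "z": 0.05, "spin": 0, "gripper": 255},
  {"x": 0, "y": 0, "z": 0, "spin": 0, "gripper": 255},
])

```text
t: 11.75
eef_pos: [0.6453, 0.0656, 0.0816]
ee_rot: [3.141, 0.0, 1.631]
contact_force: [-4.8, 0.0, 6.9]
width: 0.0001
grasp_force: 3.8
```

Contact is at a reported z of 0.0817, and this left-end pad is rigid. Next pad.

Emit:
carry_out([
  {"x": 0, "y": 0, "z": -0.6, "spin": 0, "gripper": 255},
  {"x": -2.3, "y": 0, "z": 0, "spin": 0, "gripper": 255},
  {"x": -2.3, "y": 0, "z": 0, "spin": 0, "gripper": 255},
  {"x": 0, "y": 0, "z": 0, "spin": 0, "gripper": 255},
  {"x": 0, "y": 0, "z": 0.2, "spin": 0, "gripper": 255},
  {"x": 0, "y": 0, "z": 0.1, "spin": 0, "gripper": 255},
  {"x": 0, "y": 0, "z": 0.1, "spin": 0, "gripper": 255},
  {"x": 0, "y": 0, "z": 0.1, "spin": 0, "gripper": 255},
  {"x": 0, "y": 0, "z": 0.1, "spin": 0, "gripper": 255},
  {"x": 0, "y": 0, "z": 0, "spin": 0, "gripper": 255},
  {"x": 0, "y": 0, "z": 0, "spin": 0, "gripper": 255},
])

```text
t: 12.85
eef_pos: [0.6478, 0.0205, 0.0816]
ee_rot: [-3.141, -0.0, 1.632]
contact_force: [-6.2, 0.9, 8.1]
width: -0.0003
grasp_force: 3.9
```

Emit:
carry_out([
  {"x": 0, "y": 0, "z": -0.6, "spin": 0, "gripper": 255},
  {"x": -2.3, "y": 0, "z": 0, "spin": 0, "gripper": 255},
  {"x": -2.3, "y": 0, "z": 0, "spin": 0, "gripper": 255},
  {"x": 0, "y": 0, "z": 0, "spin": 0, "gripper": 255},
  {"x": 0, "y": 0, "z": 0.2, "spin": 0, "gripper": 255},
  {"x": 0, "y": 0, "z": 0.1, "spin": 0, "gripper": 255},
  {"x": 0, "y": 0, "z": 0.1, "spin": 0, "gripper": 255},
  {"x": 0, "y": 0, "z": 0.1, "spin": 0, "gripper": 255},
  {"x": 0, "y": 0, "z": 0.1, "spin": 0, "gripper": 255},
  {"x": 0, "y": 0, "z": 0, "spin": 0, "gripper": 255},
  {"x": 0, "y": 0, "z": 0, "spin": 0, "gripper": 255},
])

```text
t: 13.95
eef_pos: [0.6505, -0.0253, 0.0815]
ee_rot: [-3.141, -0.001, 1.632]
contact_force: [-4.4, 1.5, 7.3]
width: -0.0001
grasp_force: 3.9
```

Emit:
carry_out([
  {"x": 0, "y": 0, "z": -0.6, "spin": 0, "gripper": 255},
  {"x": -2.3, "y": 0, "z": 0, "spin": 0, "gripper": 255},
  {"x": -2.3, "y": 0, "z": 0, "spin": 0, "gripper": 255},
  {"x": 0, "y": 0, "z": 0, "spin": 0, "gripper": 255},
  {"x": 0, "y": 0, "z": 0.2, "spin": 0, "gripper": 255},
  {"x": 0, "y": 0, "z": 0.1, "spin": 0, "gripper": 255},
  {"x": 0, "y": 0, "z": 0.1, "spin": 0, "gripper": 255},
  {"x": 0, "y": 0, "z": 0.1, "spin": 0, "gripper": 255},
  {"x": 0, "y": 0, "z": 0.1, "spin": 0, "gripper": 255},
  {"x": 0, "y": 0, "z": 0, "spin": 0, "gripper": 255},
  {"x": 0, "y": 0, "z": 0, "spin": 0, "gripper": 255},
])

```text
t: 15.05
eef_pos: [0.6535, -0.0719, 0.08]
ee_rot: [3.141, -0.0, 1.631]
contact_force: [0.6, 0.3, 1.0]
width: -0.0003
grasp_force: 0.6
```

The middle pad gives way, so I'll press it to the bottom.

Emit:
carry_out([
  {"x": 0, "y": 0, "z": 0.15, "spin": 0, "gripper": 255},
  {"x": 0, "y": 0, "z": 0.15, "spin": 0, "gripper": 255},
  {"x": 0, "y": 0, "z": 0.15, "spin": 0, "gripper": 255},
  {"x": 0, "y": 0, "z": 0.15, "spin": 0, "gripper": 255},
  {"x": 0, "y": 0, "z": 0.1, "spin": 0, "gripper": 255},
  {"x": 0, "y": 0, "z": 0.1, "spin": 0, "gripper": 255},
  {"x": 0, "y": 0, "z": 0.1, "spin": 0, "gripper": 255},
  {"x": 0, "y": 0, "z": 0.1, "spin": 0, "gripper": 255},
  {"x": 0, "y": 0, "z": 0.1, "spin": 0, "gripper": 255},
  {"x": 0, "y": 0, "z": 0.1, "spin": 0, "gripper": 255},
  {"x": 0, "y": 0, "z": 0.1, "spin": 0, "gripper": 255},
  {"x": 0, "y": 0, "z": 0.1, "spin": 0, "gripper": 255},
  {"x": 0, "y": 0, "z": 0, "spin": 0, "gripper": 255},
  {"x": 0, "y": 0, "z": 0, "spin": 0, "gripper": 255},
  {"x": 0, "y": 0, "z": 0, "spin": 0, "gripper": 255},
])

```text
t: 16.55
eef_pos: [0.6538, -0.0721, 0.068]
ee_rot: [3.141, 0.0, 1.631]
contact_force: [-3.8, 1.8, 10.3]
width: -0.0
grasp_force: 4.9
```

Emit:
carry_out([
  {"x": 0, "y": 0, "z": -1, "spin": 0, "gripper": 255},
  {"x": 0, "y": 0, "z": -2, "spin": 0, "gripper": 255},
  {"x": 0, "y": 0, "z": -3, "spin": 0, "gripper": 255},
  {"x": 0, "y": 0, "z": -3, "spin": 0, "gripper": 255},
  {"x": 0, "y": 0, "z": -3, "spin": 0, "gripper": 255},
  {"x": 0, "y": 0, "z": 0, "spin": 0, "gripper": 255},
])

```text
t: 17.15
eef_pos: [0.6561, -0.073, 0.1917]
ee_rot: [3.133, 0.003, 1.631]
contact_force: [0.3, -0.3, 0.7]
width: -0.0001
grasp_force: 0.0
```

Run:
```python
from h import *
s=optics.camera("side");c=optics.camera("top");print(monitor.read_state()["eef_pos"])
C=np.array([.6533,-.0717,0]);ex=np.array([.99817,.0604,0]);ey=np.array([-.0604,.99817,0])
a=cv2.resize(c["img"][120:230,190:370,::-1],None,fx=3,fy=3); b=cv2.resize(s["img"][140:300,240:390,::-1],None,fx=3,fy=3)
im=np.zeros((800,540,3),np.uint8); im=np.zeros((480,760,3),np.uint8)
cv2.imwrite("pics/q.png",b); cv2.imwrite("pics/r.png",a)
# predicted board-top front edge for opening d (front face at -31 mm from row: cabinet x -0.116?)
for d in (0,.06,.07,.08):
    for y in (-.173,.173):
        P=C+ex*(-.037-d)+ey*y+[0,0,.1]; print(d,y,P,"top crop",(proj(c,P)-[190,120])*3)
```

```text
[ 0.65351856 -0.07242384  0.18623195]
0 -0.173 [ 0.62681691 -0.24661821  0.1       ] top crop [479.78816311 139.79383592]
0 0.173 [0.60591851 0.09874861 0.1       ] top crop [ 88.80377434 151.90940352]
0.06 -0.173 [ 0.56692671 -0.25024221  0.1       ] top crop [485.18600857 205.87883896]
0.06 0.173 [0.54602831 0.09512461 0.1       ] top crop [ 89.67242972 218.3371406 ]
0.07 -0.173 [ 0.55694501 -0.25084621  0.1       ] top crop [486.09783855 217.04223504]
0.07 0.173 [0.53604661 0.09452061 0.1       ] top crop [ 89.81917316 229.55889208]
0.08 -0.173 [ 0.54696331 -0.25145021  0.1       ] top crop [487.01320515 228.24892944]
0.08 0.173 [0.52606491 0.09391661 0.1       ] top crop [ 89.9664875  240.82430169]
```

View pics/r.png

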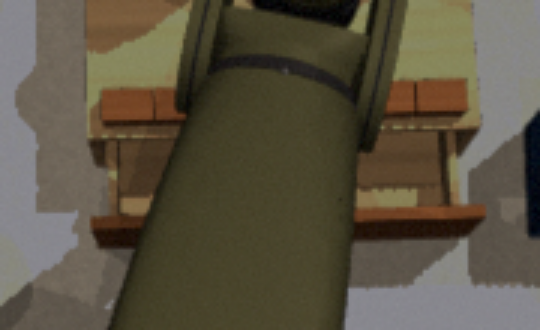

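The drawer is ajar at about 0.07. The board's top strip runs from (92,216–230) to (485,205–219). I'll hook the closed fingers behind the board and draw it out.

Emit:
carry_out([
  {"x": 0, "y": -3.5, "z": 0, "spin": 0, "gripper": 255},
  {"x": 0, "y": -3, "z": 0, "spin": 0, "gripper": 255},
  {"x": 0, "y": 0, "z": 0, "spin": 0, "gripper": 255},
  {"x": 0, "y": 0, "z": 3, "spin": 0, "gripper": 255},
  {"x": 0, "y": 0, "z": 3, "spin": 0, "gripper": 255},
  {"x": 0, "y": 0, "z": 2, "spin": 0, "gripper": 255},
  {"x": 0, "y": 0, "z": 2, "spin": 0, "gripper": 255},
  {"x": 0, "y": 0, "z": 1, "spin": 0, "gripper": 255},
  {"x": 0, "y": 0, "z": 1, "spin": 0, "gripper": 255},
  {"x": 0, "y": 0, "z": 1, "spin": 0, "gripper": 255},
  {"x": 0, "y": 0, "z": 0.8, "spin": 0, "gripper": 255},
  {"x": 0, "y": 0, "z": 0.8, "spin": 0, "gripper": 255},
  {"x": 0, "y": 0, "z": 0, "spin": 0, "gripper": 255},
])

```text
t: 18.55
eef_pos: [0.5877, -0.0759, 0.0386]
ee_rot: [-3.14, -0.0, 1.631]
contact_force: [-0.1, -0.1, -0.1]
width: 0.0001
grasp_force: 0.0
```

Free, in the gap. Now drawing it out.

Emit:
carry_out([
  {"x": 0, "y": -0.5, "z": 0, "spin": 0, "gripper": 255},
  {"x": 0, "y": -0.5, "z": 0, "spin": 0, "gripper": 255},
  {"x": 0, "y": -0.5, "z": 0, "spin": 0, "gripper": 255},
  {"x": 0, "y": -0.5, "z": 0, "spin": 0, "gripper": 255},
  {"x": 0, "y": -0.5, "z": 0, "spin": 0, "gripper": 255},
  {"x": 0, "y": -0.5, "z": 0, "spin": 0, "gripper": 255},
  {"x": 0, "y": -0.5, "z": 0, "spin": 0, "gripper": 255},
  {"x": 0, "y": -0.5, "z": 0, "spin": 0, "gripper": 255},
  {"x": 0, "y": -0.5, "z": 0, "spin": 0, "gripper": 255},
  {"x": 0, "y": 0, "z": 0, "spin": 0, "gripper": 255},
])

```text
t: 19.55
eef_pos: [0.5425, -0.0787, 0.0395]
ee_rot: [-3.14, -0.0, 1.631]
contact_force: [-0.1, -0.5, -0.1]
width: 0.0002
grasp_force: 0.0
```

Emit:
carry_out([
  {"x": 0, "y": -0.5, "z": 0, "spin": 0, "gripper": 255},
  {"x": 0, "y": -0.5, "z": 0, "spin": 0, "gripper": 255},
  {"x": 0, "y": -0.5, "z": 0, "spin": 0, "gripper": 255},
  {"x": 0, "y": -0.5, "z": 0, "spin": 0, "gripper": 255},
  {"x": 0, "y": -0.3, "z": 0, "spin": 0, "gripper": 255},
  {"x": 0, "y": -0.3, "z": 0, "spin": 0, "gripper": 255},
])

```text
t: 20.15
eef_pos: [0.5173, -0.0803, 0.0397]
ee_rot: [3.141, -0.0, 1.631]
contact_force: [2.1, -0.5, -1.9]
width: -0.0001
grasp_force: 1.3
```

Run:
```python
from h import *
c=optics.camera("top");im=c["img"].astype(int);st=monitor.read_state();print(st["eef_pos"],st["contact_force"])
C=np.array([.6533,-.0717,0]);ex=np.array([.99817,.0604,0]);ey=np.array([-.0604,.99817,0])
for y in(-.13,-.15,.13,.15):
    r=[]
    for k in range(50,160,4):
        u,v=proj(c,C+ex*(-.037-k/1000)+ey*y+[0,0,.1]).round().astype(int); r.append((k,im[v,u,0]-im[v,u,2]))
    print(y,[f"{a}:{b}" for a,b in r])
```

```text
[ 0.51686769 -0.08030311  0.03970286] [ 1.62984355 -0.55049374  0.23418045]
-0.13 ['50:51', '54:53', '58:52', '62:49', '66:49', '70:51', '74:53', '78:51', '82:53', '86:53', '90:48', '94:50', '98:49', '102:48', '106:49', '110:48', '114:59', '118:81', '122:79', '126:35', '130:21', '134:23', '138:19', '142:20', '146:16', '150:17', '154:14', '158:4']
-0.15 ['50:15', '54:24', '58:26', '62:28', '66:34', '70:35', '74:42', '78:9', '82:8', '86:25', '90:26', '94:31', '98:31', '102:41', '106:41', '110:50', '114:54', '118:81', '122:79', '126:26', '130:29', '134:19', '138:12', '142:3', '146:3', '150:1', '154:3', '158:4']
0.13 ['50:58', '54:57', '58:62', '62:61', '66:61', '70:59', '74:59', '78:59', '82:58', '86:59', '90:64', '94:62', '98:58', '102:60', '106:59', '110:59', '114:76', '118:78', '122:77', '126:27', '130:25', '134:23', '138:18', '142:12', '146:15', '150:14', '154:14', '158:16']
0.15 ['50:38', '54:41', '58:41', '62:41', '66:43', '70:40', '74:40', '78:41', '82:41', '86:41', '90:42', '94:42', '98:44', '102:48', '106:48', '110:46', '114:81', '118:84', '122:81', '126:39', '130:22', '134:20', '138:17', '142:15', '146:14', '150:17', '154:17', '158:19']
```

The board is out about 0.124, so I'll pull to the stop, then back off and lift.

Emit:
carry_out([
  {"x": 0, "y": -0.3, "z": 0, "spin": 0, "gripper": 255},
  {"x": 0, "y": -0.3, "z": 0, "spin": 0, "gripper": 255},
  {"x": 0, "y": -0.2, "z": 0, "spin": 0, "gripper": 255},
  {"x": 0, "y": 0, "z": 0, "spin": 0, "gripper": 255},
])

```text
t: 20.6
eef_pos: [0.513, -0.0807, 0.0402]
ee_rot: [3.132, 0.001, 1.63]
contact_force: [13.5, 1.5, -11.2]
width: 0.0
grasp_force: 7.1
```

At the stop. Backing off and lifting.

Emit:
carry_out([
  {"x": 0, "y": 0.4, "z": 0, "spin": 0, "gripper": 255},
  {"x": 0, "y": 0.8, "z": 0, "spin": 0, "gripper": 255},
  {"x": 0, "y": 0.8, "z": 0, "spin": 0, "gripper": 255},
  {"x": 0, "y": 0, "z": 0, "spin": 0, "gripper": 255},
  {"x": 0, "y": 0, "z": -2, "spin": 0, "gripper": 255},
  {"x": 0, "y": 0, "z": -3, "spin": 0, "gripper": 255},
  {"x": 0, "y": 0, "z": -3, "spin": 0, "gripper": 255},
  {"x": 0, "y": 0, "z": -4, "spin": 0, "gripper": 255},
  {"x": 0, "y": 0, "z": -3, "spin": 0, "gripper": 255},
  {"x": 0, "y": 0, "z": 0, "spin": 0, "gripper": 255},
  {"x": 0, "y": 0, "z": 0, "spin": 0, "gripper": 255},
])

```text
t: 21.7
eef_pos: [0.5298, -0.0797, 0.1905]
ee_rot: [3.141, 0.0, 1.631]
contact_force: [0.4, -0.6, -0.1]
width: -0.0
grasp_force: 0.0
```

Run:
```python
from h import *
from bench import order
c=optics.camera("top");im=c["img"].astype(int);st=monitor.read_state();print(st["eef_pos"],st["contact_force"])
C=np.array([.6533,-.0717,0]);ex=np.array([.99817,.0604,0]);ey=np.array([-.0604,.99817,0])
ok=1
for y in(-.13,.13):
    v=[]
    for k in range(100,146,2):
        a,b=proj(c,C+ex*(-.037-k/1000)+ey*y+[0,0,.1]).round().astype(int); v.append(im[b,a,0]-im[b,a,2])
    m=[k for k,q in zip(range(100,146,2),v) if q>70]; print(m); ok&=max(m)>120
if ok: print(order.sign_off())
```

```text
[ 0.52895619 -0.07947378  0.18887253] [ 1.03254328 -0.15859099  0.35239677]
[120, 122, 124, 126]
[120]
```

Run:
```python
from h import *
from bench import order
c=optics.camera("top");im=c["img"].astype(int)
C=np.array([.6533,-.0717,0]);ex=np.array([.99817,.0604,0]);ey=np.array([-.0604,.99817,0])
D=[]
for y in(-.15,-.14,-.13,.11,.12,.13,.14,.15):
    v=[]
    for k in range(100,146,2):
        a,b=proj(c,C+ex*(-.037-k/1000)+ey*y+[0,0,.1]).round().astype(int); v.append(im[b,a,0]-im[b,a,2])
    D.append(100+2*int(np.argmin(np.diff(v)))); print(y,v)
print(D)
if np.median(D)>=120: print(order.sign_off())
```

```text
-0.15 [np.int64(33), np.int64(39), np.int64(39), np.int64(43), np.int64(49), np.int64(52), np.int64(52), np.int64(13), np.int64(19), np.int64(66), np.int64(66), np.int64(82), np.int64(77), np.int64(70), np.int64(46), np.int64(46), np.int64(27), np.int64(22), np.int64(25), np.int64(25), np.int64(23), np.int64(10), np.int64(2)]
-0.14 [np.int64(27), np.int64(29), np.int64(28), np.int64(28), np.int64(30), np.int64(32), np.int64(29), np.int64(29), np.int64(38), np.int64(68), np.int64(81), np.int64(81), np.int64(80), np.int64(79), np.int64(64), np.int64(64), np.int64(29), np.int64(23), np.int64(25), np.int64(25), np.int64(23), np.int64(21), np.int64(17)]
-0.13 [np.int64(48), np.int64(50), np.int64(49), np.int64(49), np.int64(47), np.int64(49), np.int64(46), np.int64(46), np.int64(51), np.int64(69), np.int64(82), np.int64(82), np.int64(82), np.int64(80), np.int64(68), np.int64(35), np.int64(35), np.int64(21), np.int64(23), np.int64(24), np.int64(24), np.int64(18), np.int64(17)]
0.11 [np.int64(53), np.int64(49), np.int64(50), np.int64(50), np.int64(51), np.int64(51), np.int64(50), np.int64(5
[... 918 characters left out ...]
np.int64(60), np.int64(60), np.int64(60), np.int64(58), np.int64(60), np.int64(56), np.int64(56), np.int64(76), np.int64(72), np.int64(56), np.int64(56), np.int64(53), np.int64(20), np.int64(21), np.int64(21), np.int64(23), np.int64(21), np.int64(16), np.int64(16), np.int64(19)]
0.15 [np.int64(47), np.int64(47), np.int64(48), np.int64(49), np.int64(49), np.int64(49), np.int64(50), np.int64(47), np.int64(59), np.int64(59), np.int64(82), np.int64(82), np.int64(87), np.int64(87), np.int64(81), np.int64(36), np.int64(18), np.int64(25), np.int64(25), np.int64(24), np.int64(20), np.int64(17), np.int64(17)]
[112, 130, 128, 122, 128, 128, 128, 128]
the job is handed in; nothing more can be done
None
```

I found the catch under the middle pad and pressed it to the bottom. I then drew the drawer out to its stop (about 128–130 mm by the top camera), lifted the gripper clear and handed the job in; no verdict came back.

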